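# Start the second hanger screw in a lacquer panel's batten

## Task

Take the loose brass wing-headed hanger screw from the wooden stand, set its shank in the empty pilot hole in the batten on the back of the lacquer panel, then push firmly straight down while turning it clockwise so that it cuts its first thread and its collar comes down onto the wood. Keep the push under 25 N so the wood does not split, leave the other workshop things where they are, and let go of the screw when it stands upright in the batten.

Things in the scene. Friction and masses are not known exactly. Their poses are not given: they have to be found in the camera images.
- hanger: Loose hanger screw, brass head, steel shank, 100 g, upright in one of the stand's two holes. Origin: centre of its collar's underside; z up, x along the wing's width. Collar: disc 30 mm across, z = 0 to 5 mm. Wing: plate 34 mm wide (x), 10 mm thick (y), z = 5 to 32 mm; grip it across the 10 mm. Shank: 14 mm across, down to z = -24 mm. Half a turn leaves the wing the same.
- hanger_collar (a point): Centre of the underside of the loose screw's collar (the origin of hanger). With the tip on uncut wood it is 5 mm above the batten's top; fully driven it is on the wood, where the screw stops. The screw keeps its depth between grips and stands up by itself in the hole, but lifting it pulls it out, and turning it anticlockwise under push backs it out.
- hanger_point (a point): Rounded lower end of the loose screw's shank, 24 mm below its collar's underside. Right-handed thread, 8 mm per turn clockwise seen from above. It bites only while pushed down with about 10 N or more (13 to 18 N is good): with less it spins without sinking, and push without turning does not sink it. Turning takes about 0.045 N m; 3.9 rad in all brings the collar down.
- pilot (a point): Centre of the mouth of the empty pilot hole: round, 16 mm, in the top of the pale batten (210 x 50 mm) on the panel's back, the batten's hole nearer the robot. z up, x along the batten towards the fitted hanger. The batten's top is about 56 mm above the table. The hole takes the shank freely for 19 mm, then the tip rests on uncut wood.
- fitted (a point): The other hanger, already fitted in the batten 90 mm from the pilot hole: same head as the loose one, collar on the wood. This point is its collar's underside. It does not move.
- panel (a joint): How far the panel with its batten has been pushed down, m (0 at rest, positive down, at most 0.011). It lies face down (260 x 170 mm) on foam blocks that give 1 mm per 4 N of push and come back up; it cannot shift sideways.
- stand: Dark wooden stand, 55 x 150 x 36 mm, fixed; origin: centre of its underside. Two 17 mm holes in its top, 80 mm apart along its y (at y = -40 and +40 mm); the hanger screw stands in one and the burnisher in the other, collars resting on the top.
- burnisher: Bystander: burnishing tool with a round red knob (26 mm across, 36 mm tall), standing in the other hole of the stand. Origin: underside of its collar.
- bowl: Bystander: brown coconut-shell bowl, 104 mm across, 50 mm tall. Origin: centre of its underside.
- brush: Bystander: brush lying on the table, 190 mm long along its x.
- jar: Bystander: amber glass jar with red lid, 52 mm across, 60 mm tall. Origin: centre of its underside.
Not all that is in view belongs to the job. Of the things like the hanger, leave any that is orange; of the rest the smaller one is meant.

How it is judged:
On the way:
1. the hanger screw's shank is down in the pilot hole with its tip on the uncut wood, collar 3.5 to 7 mm above the batten (z of hanger_collar in the frame of pilot between 0.0035 and 0.007 m and horizontal distance between hanger_collar and pilot below 0.004 m), for 0.1 s.
At the end, for the whole second after the job is handed in: Screw released, at rest in the pilot hole: within 4 mm of its axis, upright within 0.15 rad, collar at most 2 mm above the batten, after first standing there with its tip on uncut wood; panel back within 2 mm of rest height; bystanders within 30 mm of their places (z of hanger_collar in the frame of pilot between -0.003 and 0.002 m and horizontal distance between hanger_collar and pilot below 0.004 m and angle between the z axis of hanger and the z axis of pilot, either way round below 0.15 rad and linear speed of hanger below 0.02 m/s and value of joint panel below 0.002 m); the robot touches nothing.
It fails at once if the screw or panel is pushed down with more than 25 N (panel more than 6.3 mm below rest): the wood splits (value of joint panel above 0.0063 m).
It fails at once if the gripper leans on the panel, batten or fitted hanger with more than 15 N (contact force between the fingers and panel above 15 N).
It fails at once if the burnisher, bowl, brush or jar is moved more than 30 mm (distance of any of burnisher, bowl, brush, jar from where it was at the start of the episode above 0.03 m).
It also fails if it takes over 72 s, if anything falls off the work surface, if the arm or the gripper's body presses on something with over 40 N, if the wrist force passes 120 N, or if a joint passes its speed limit or range.

## Robot

A 6-joint arm with a two-finger parallel gripper is mounted at the origin on the work surface. World frame = base frame: x ahead of the robot, y to its left, z up, the work surface at z = 0. Lengths are in m, angles in rad, forces in N, time in s.
With the tool pointing down it reaches from about 0.275 to 1 m from the base axis. Payload 8.4 kg.
Tool frame: the origin (TCP) lies at the very end of the fingers, on their centre line; the grasp point (between the pads) lies 19 mm behind it; x points along the fingers, z is the direction in which the jaws open and shut, and the axes are right-handed (so a half turn about x gives the same grasp; the last joint's range is limited). The gripper opens to 85 mm and grips with 20 to 120 N. Pads are 22 mm wide; open, the fingers measure 114 mm over their backs; the gripper's body (76 mm by 85 mm) begins 54 mm behind the grasp point. The pads swing forward as they close: fully open they stand 13 mm farther back than shut.
Start: joints at [-1.321, 0.353, 1.633, -0, 1.155, -0.002], TCP at [0.156, -0.605, 0.231] pointing down, gripper open.
Joint ranges: [-2.63, 2.63], [-0.92, 2.1], [0.06, 2.66], [-1.3, 4.44], [0, 2.69], [-3.02, 3.02]. Speed limits (rad/s): [2.22, 2.22, 2.79, 3.14, 3.14, 3.14].

## Interface

Orientations are given as a unit quaternion [x, y, z, w].
In Python, from rig import r gives the robot as it stands.
- The arm moves only by the tool jog_arm, never from a script. Its argument "targets" is a list that holds one entry, the list of rows, each a list of 5 numbers: the shift along the tool's x, y, z in mm, then the turn about the tool's x in rad, then the opening in per cent of the stroke, from 0 (shut) to 100 (fully open). In form: [[[tx, ty, tz, twist, hand], ...]]. A call has 1 to 20 rows; each row shifts and turns the commanded pose from where the row before left it, along the tool's axes as they then stand; what a row does not reach is not made up. A row lasts 1/8 s, in which the tool goes at most 62.5 mm and 10.7 degrees, less where a joint would pass 70% of its speed; a pose out of reach is approached as far as the arm can. A call with a gripper value outside its range is refused whole. The fingers move at their own pace and stop on an object; "squeeze" is the grip in N (left out, the last holds). Time passes only in rows, so rows that do not move let the fingers close. It gives the time, the measured TCP pose, the force and the opening at its end, in the units of the state.
- r.sense(): the state, without advancing time (a new reading comes with each control period).
- r.get_image(name): name is "scene" or "side" or "wrist"; returns a dict with "img" (400x640x3 uint8, red, green, blue), "vertical_fov" (degrees; the focal length in pixels is half the picture's height over the tangent of half this angle, whatever the lens; pixels are square), "cx", "cy" (the principal point, pixels), "R" (3x3) and "t" (3): a world point X has camera coordinates R X + t; the wrist camera has in their place "T_tool_cam" (4x4, takes a point from camera to tool coordinates, whose origin is the TCP and whose axes are the tool frame's). Camera axes: x right, y down, z forward; pixel columns grow to the right and rows downward; lengths in m; the calibration is good to about 2 mm. The wrist camera is an equidistant fisheye: a pixel r from the principal point sees the ray r / f radians off the axis. A picture is of the moment at which its call begins: read the wrist's pose just before it. There is no depth.
- r.sign_off(): hands the job in, once; it reports no verdict.
The state is a dict: "time_s": time; "joint_positions": joint angles; "joint_vel": joint speeds; "effort": joint torques, N m; "tool_pos": TCP position; "eef_rot": TCP orientation; "wrist_force": force on the tool from outside, world axes, zero at the start; "wrist_torque": the same for the moment, N m; "width": opening from 0.0 (shut) to 1.0 (fully open).
Only numpy, scipy, OpenCV 4.12 (cv2) and the standard library are available. Lean on these libraries where they do the work, as an engineer would, in place of code of your own. Each camera call takes 0.05 s, during which the arm holds its last target.

## Working session

There is one attempt and no reset: what is moved stays moved. The work goes in short steps, Python scripts to look and compute and a tool call to move; the robot and the scene stay as the last step left them, time stands still between calls to the robot, and variables do not carry over. Pictures are saved under pics/ and viewed, and the job is handed in when it is done.

Besides the shell and the picture viewer there is one more tool, called after ">>>" in YAML: its name, and indented under it one key for each argument. jog_arm: Moves the arm, as the interface text tells. Its arguments: {"type":"object","properties":{"targets":{"type":"array"},"squeeze":{"type":"number"}},"required":["targets"]}

```bash
ls; mkdir -p pics; cat > h.py <<'E'
import numpy as np,cv2
from scipy.spatial.transform import Rotation as Ro
from rig import r
def snap(n,f):
    d=r.get_image(n); cv2.imwrite(f'pics/{f}.png',cv2.cvtColor(d['img'],cv2.COLOR_RGB2BGR)); return d
E
python3 - <<'E'
from h import *
import pickle
s=r.sense(); print(s)
D={}
for n in ['scene','side','wrist']:
    D[n]=snap(n,n+'0'); d=D[n]; print(n,{k:v for k,v in d.items() if k!='img'})
D['s']=s
pickle.dump(D,open('d0.pkl','wb'))
E
```

```text
pics
{'time_s': 0.0, 'joint_positions': array([-1.32140807e+00,  3.53671558e-01,  1.63417317e+00, -2.79202130e-05,
        1.15519323e+00, -2.38369217e-03]), 'joint_vel': array([ 0.00045797, -0.00045447, -0.00108224, -0.00089066, -0.00015479,
       -0.00030476]), 'effort': array([ 2.02737894e-03, -6.05245829e+01, -3.42061579e+01,  3.08174981e-05,
        9.25484608e-03, -4.36365482e-06]), 'tool_pos': array([ 0.15557859, -0.60481173,  0.23053036]), 'eef_rot': array([ 0.43357021,  0.55923122, -0.43295633,  0.55841395]), 'wrist_force': array([ 0.23493607, -0.26383589,  0.40208682]), 'wrist_torque': array([0.00400884, 0.04245808, 0.03444552]), 'width': 0.9998421749492084}
scene {'vertical_fov': 48.52437446818146, 'cx': 320.2312508347162, 'cy': 202.92063172134883, 'R': array([[-0.83617737,  0.5482757 , -0.01418316],
       [ 0.47054631,  0.70386658, -0.53212593],
       [-0.28176866, -0.45162549, -0.84654642]]), 't': array([ 0.41242293, -0.30622765,  1.23085505])}
side {'vertical_fov': 49.77136224216038, 'cx': 315.44665200076554, 'cy': 204.64506577010252, 'R': array([[ 0.91589701, -0.40115661, -0.01435406],
       [-0.31594534, -0.69836755, -0.64223151],
       [ 0.24761101,  0.59275302, -0.76637631]]), 't': array([-0.47000214,  0.30119612,  0.77827132])}
wrist {'vertical_fov': 65.70646984690485, 'cx': 319.34430296748604, 'cy': 203.4699028357155, 'T_tool_cam': array([[-1.73568965e-03, -3.06184679e-01,  9.51970551e-01,
        -1.42005078e-01],
       [ 4.97920649e-05, -9.51972010e-01, -3.06185058e-01,
         7.80652967e-02],
       [ 9.99998492e-01, -4.84041655e-04,  1.66757353e-03,
        -2.98009615e-04],
       [ 0.00000000e+00,  0.00000000e+00,  0.00000000e+00,
         1.00000000e+00]])}
```

View pics/scene0.png

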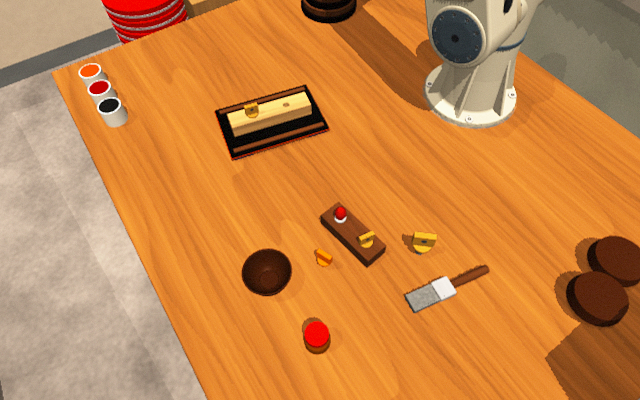

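View pics/side0.png

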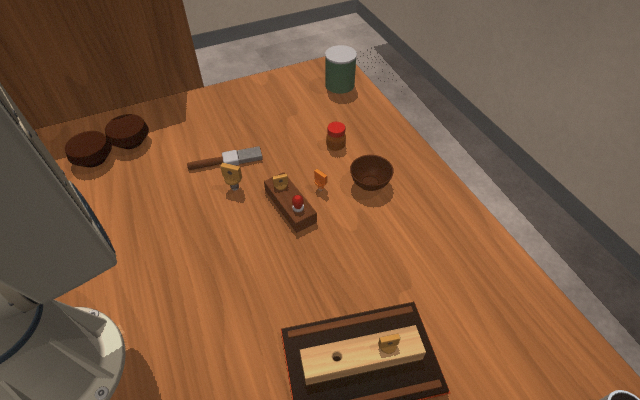

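View pics/wrist0.png

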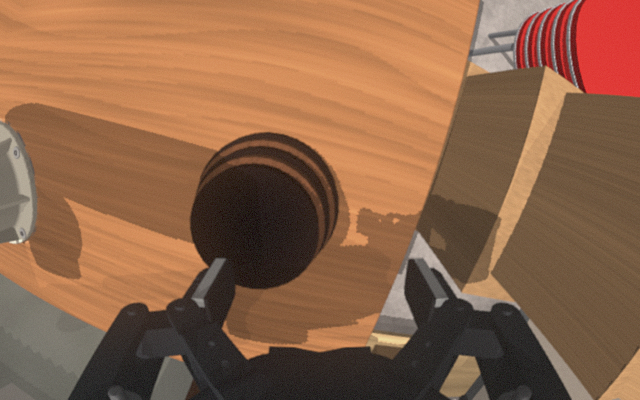

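```bash
python3 - <<'E'
import cv2
a=cv2.imread('pics/scene0.png');b=cv2.imread('pics/side0.png')
z=lambda i,x,y,w,h,k:cv2.resize(i[y:y+h,x:x+w],(w*k,h*k),interpolation=cv2.INTER_CUBIC)
cv2.imwrite('pics/c1.png',z(a,300,190,150,90,5))
cv2.imwrite('pics/c2.png',z(b,215,150,130,90,6))
cv2.imwrite('pics/c3.png',z(a,210,80,130,80,6))
cv2.imwrite('pics/c4.png',z(b,280,300,170,100,4))
E
```

```text
(no output)
```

View pics/c1.png

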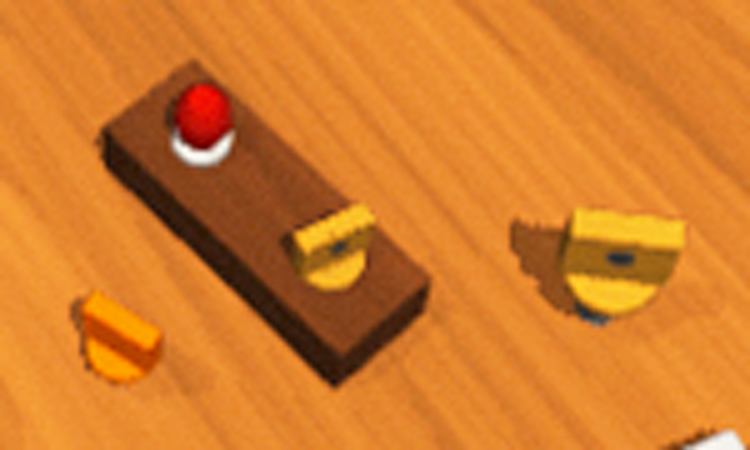

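View pics/c2.png

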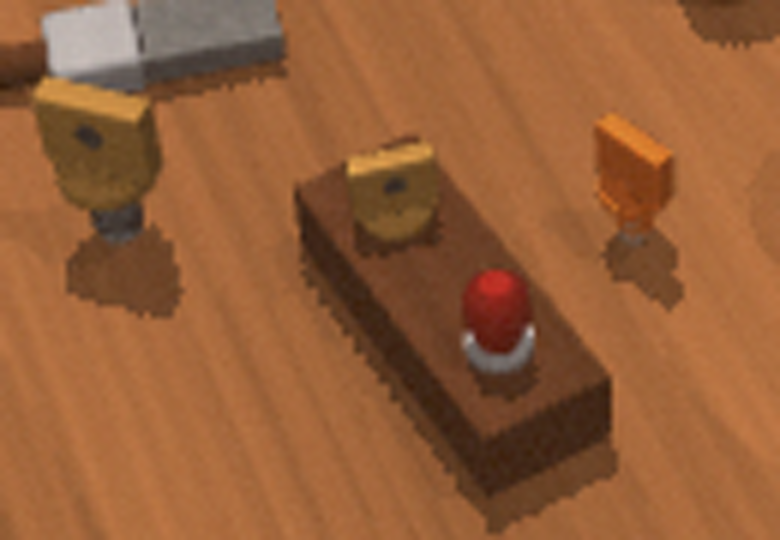

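View pics/c3.png

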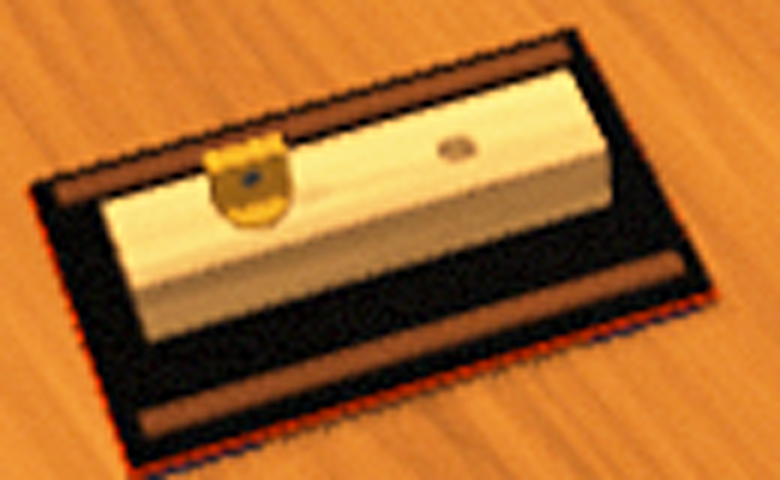

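View pics/c4.png

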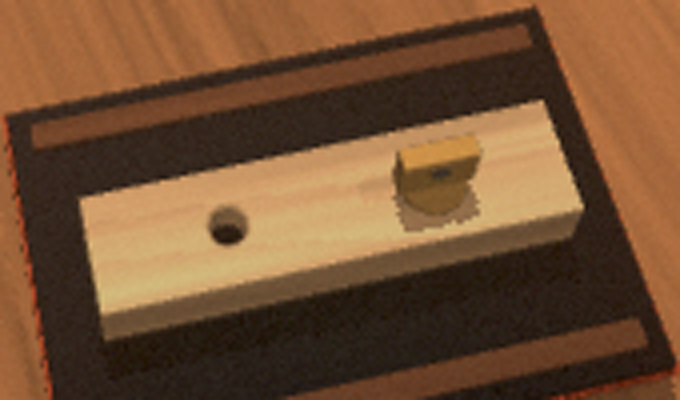

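Scene candidates: brass screw in the stand (367,239), larger brass one standing on the table (424,243), orange one (323,258), and the fitted one (252,109). I choose the one in the stand, the smaller brass screw. The crops confirm it: it sits in the stand beside the red burnisher.

```bash
cat >> h.py <<'E'
def ray(d,u,v):
    f=200/np.tan(np.radians(d['vertical_fov'])/2)
    k=np.array([(u-d['cx'])/f,(v-d['cy'])/f,1.]); k=d['R'].T@k
    return -d['R'].T@d['t'],k/np.linalg.norm(k)
def wray(d,s,u,v):
    f=200/np.tan(np.radians(d['vertical_fov'])/2) 
    a=np.array([u-d['cx'],v-d['cy']]);rr=np.hypot(*a);th=rr/f
    k=np.r_[np.sin(th)*a/rr,np.cos(th)] if rr>0 else np.array([0,0,1.])
    Rt=Ro.from_quat(s['eef_rot']).as_matrix();T=d['T_tool_cam']
    return s['tool_pos']+Rt@T[:3,3],Rt@T[:3,:3]@k
def tri(*rays):
    A=0;b=0
    for o,k in rays:
        P=np.eye(3)-np.outer(k,k);A=A+P;b=b+P@o
    X=np.linalg.solve(A,b)
    return X,[round(1000*np.linalg.norm((np.eye(3)-np.outer(k,k))@(X-o)),1) for o,k in rays]
def onz(rayy,z):
    o,k=rayy;return o+k*(z-o[2])/k[2]
E
python3 - <<'E'
from h import *
import pickle
np.set_printoptions(precision=4,suppress=True)
D=pickle.load(open('d0.pkl','rb'))
S=lambda x,y,k,ox,oy:ray(D['scene'],x/k+ox,y/k+oy)
V=lambda x,y,k,ox,oy:ray(D['side'],x/k+ox,y/k+oy)
c1=(5,300,190);c2=(6,215,150);c3=(6,210,80);c4=(4,280,300)
e=lambda *a:print(a[0],tri(*a[1:]))
e('wingA',S(296,246,*c1),V(434,149,*c2))
e('wingB',S(369,210,*c1),V(348,167,*c2))
e('wing',S(334,228,*c1),V(391,159,*c2))
e('stand c',S(335,362,*c1),V(300,190,*c2))
e('stand c2',S(432,280,*c1),V(297,190,*c2))
e('standL',S(100,135,*c1),V(610,378,*c2))
e('standBot',S(338,360,*c1),V(415,140,*c2))
e('pilot',S(457,149,*c3),V(228,225,*c4))
e('fitA',S(208,160,*c3),V(478,147,*c4))
e('fitB',S(284,143,*c3),V(398,160,*c4))
e('knob',S(203,117,*c1),V(497,300,*c2))
e('batC',S(570,72,*c3),V(103,313,*c4))
e('big',S(628,218,*c1),V(97,98,*c2))
e('orange',S(122,320,*c1),V(636,140,*c2))
R=Ro.from_quat(D['s']['eef_rot']).as_matrix();print(R, 'yaw z', np.degrees(np.arctan2(R[1,2],R[0,2])))
E
```

```text
wingA (array([0.543 , 0.2265, 0.0629]), [np.float64(0.7), np.float64(0.7)])
wingB (array([0.5087, 0.2302, 0.0644]), [np.float64(0.2), np.float64(0.2)])
wing (array([0.5255, 0.2284, 0.0632]), [np.float64(0.2), np.float64(0.2)])
stand c (array([0.5203, 0.2671, 0.0066]), [np.float64(23.3), np.float64(23.3)])
stand c2 (array([0.4936, 0.2589, 0.0302]), [np.float64(0.4), np.float64(0.4)])
standL (array([0.5705, 0.1198, 0.0287]), [np.float64(1.3), np.float64(1.3)])
standBot (array([0.5478, 0.2665, 0.0284]), [np.float64(0.6), np.float64(0.6)])
pilot (array([ 0.4674, -0.1984,  0.0512]), [np.float64(0.1), np.float64(0.1)])
fitA (array([ 0.5708, -0.2218,  0.084 ]), [np.float64(0.5), np.float64(0.5)])
fitB (array([ 0.5388, -0.2131,  0.0828]), [np.float64(0.5), np.float64(0.5)])
knob (array([0.5377, 0.1506, 0.0566]), [np.float64(0.4), np.float64(0.4)])
batC (array([ 0.4034, -0.2103,  0.0517]), [np.float64(0.8), np.float64(0.8)])
big (array([0.4285, 0.2959, 0.0756]), [np.float64(1.5), np.float64(1.5)])
orange (array([0.6198, 0.2096, 0.0511]), [np.float64(0.3), np.float64(0.3)])
[[-0.0004  0.9685  0.2491]
 [ 0.0014  0.2491 -0.9685]
 [-1.     -0.     -0.0014]] yaw z -75.57388367476227
```

>>> jog_arm:
  targets:
    - [[-30, 0, 0, 0, 100], [-20, 31.4, -39.7, 0, 100], [0, 31.4, -39.7, 0, 100], [0, 31.4, -39.7, 0, 100], [0, 31.4, -39.7, 0, 100], [0, 31.4, -39.7, 0, 100], [0, 31.4, -39.7, 0, 100], [0, 31.4, -39.7, 0, 100], [0, 31.4, -39.7, 0, 100], [0, 31.4, -39.7, 0, 100], [0, 31.4, -39.7, 0, 100], [0, 31.4, -39.7, 0, 100], [0, 31.4, -39.7, 0, 100], [0, 31.4, -39.7, 0, 100], [0, 31.4, -39.7, 0, 100], [0, 31.4, -39.7, 0, 100], [0, 31.4, -39.7, 0, 100], [0, 31.4, -39.7, 0, 100], [0, 31.4, -39.7, 0, 60]]

```text
time_s: 2.52
tool_pos: [0.5254, 0.2292, 0.2811]
eef_rot: [0.433, 0.559, -0.433, 0.559]
wrist_force: [1.2, -0.4, 0.4]
width: 0.815
```

>>> jog_arm:
  targets:
    - [[0, 0, 0, -0.18, 60], [0, 0, 0, -0.18, 60], [0, 0, 0, -0.18, 60], [0, 0, 0, -0.18, 60], [0, 0, 0, -0.18, 60], [0, 0, 0, -0.18, 60], [0, 0, 0, -0.18, 60], [0, 0, 0, -0.18, 60], [0, 0, 0, -0.18, 60], [0, 0, 0, -0.18, 60], [0, 0, 0, -0.18, 60], [0, 0, 0, -0.18, 60], [0, 0, 0, -0.18, 60], [0, 0, 0, -0.18, 60], [0, 0, 0, -0.18, 60], [0, 0, 0, -0.08, 60], [0, 0, 0, 0, 60], [0, 0, 0, 0, 60]]

```text
time_s: 4.78
tool_pos: [0.5249, 0.2276, 0.2811]
eef_rot: [-0.471, 0.527, 0.471, 0.527]
wrist_force: [1.5, -0.6, 0.4]
width: 0.599
```

```bash
cat > look.py <<'E'
from h import *
import pickle,sys
s=r.sense();d=snap('wrist',sys.argv[1]);pickle.dump((s,d),open(sys.argv[1]+'.pkl','wb'))
R=Ro.from_quat(s['eef_rot']).as_matrix()
print(s['time_s'],s['tool_pos'],s['joint_positions'],s['wrist_force'],s['width']);print(R.round(4))
E
python3 look.py w1
```

```text
4.775 [0.52494832 0.22756895 0.28114688] [ 4.06418826e-01  2.26569172e-01  1.69262161e+00  2.45160784e-05
  1.22268589e+00 -1.05275899e+00] [ 1.46938335 -0.58191208  0.43780024] 0.5986617434177445
[[-3.000e-04 -9.938e-01  1.114e-01]
 [-1.000e-04  1.114e-01  9.938e-01]
 [-1.000e+00  3.000e-04 -1.000e-04]]
```

View pics/w1.png

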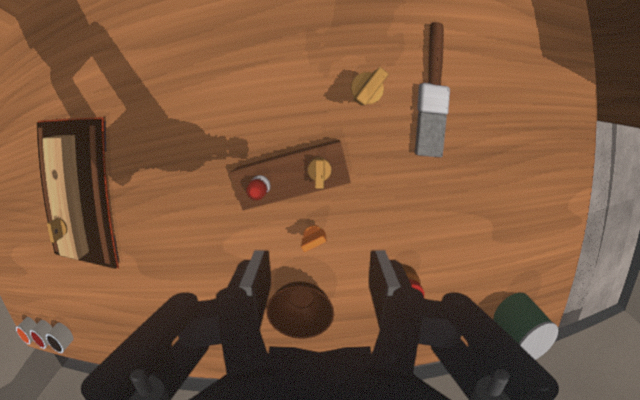

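The wrist view shows the screw in the stand at (320,172), with the burnisher at (258,187), the larger brass screw at (370,87) and the orange one at (313,238). I'll descend for a second, closer view.

>>> jog_arm:
  targets:
    - [[50, 0, 0, 0, 60], [50, 0, 0, 0, 60], [50, 0, 0, 0, 60], [0, 0, 0, 0, 60], [0, 0, 0, 0, 60]]

```text
time_s: 5.45
tool_pos: [0.526, 0.228, 0.1329]
eef_rot: [-0.472, 0.526, 0.472, 0.527]
wrist_force: [0.0, 0.6, 1.4]
width: 0.603
```

```bash
python3 look.py w2; python3 - <<'E'
import cv2
a=cv2.imread('pics/w1.png');b=cv2.imread('pics/w2.png')
z=lambda i,x,y,w,h,k:cv2.resize(i[y:y+h,x:x+w],(w*k,h*k),interpolation=cv2.INTER_CUBIC)
cv2.imwrite('pics/w1c.png',z(a,220,130,140,90,5))
E
```

```text
5.45 [0.52604317 0.22800387 0.13287062] [ 4.06376474e-01  3.85800527e-01  1.83236997e+00 -4.17470699e-06
  9.21834718e-01 -1.05415699e+00] [0.01358254 0.57360295 1.36676532] 0.6025013521041621
[[ 1.500e-03 -9.939e-01  1.100e-01]
 [ 6.000e-04  1.100e-01  9.939e-01]
 [-1.000e+00 -1.400e-03  8.000e-04]]
```

View pics/w2.png

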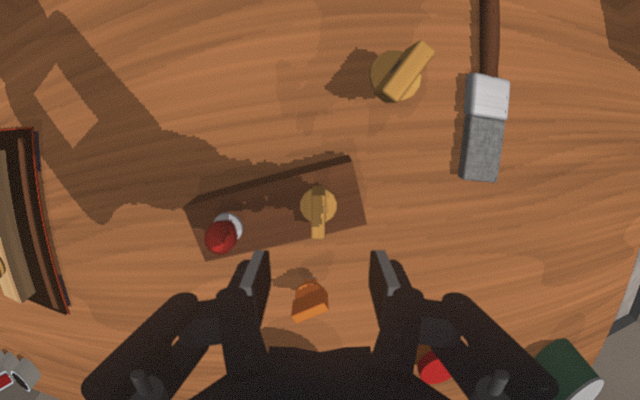

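View pics/w1c.png

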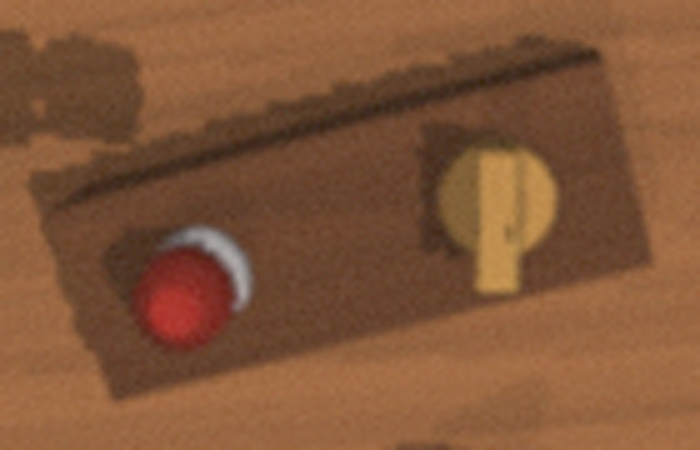

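```bash
python3 - <<'E'
import cv2
b=cv2.imread('pics/w2.png')
cv2.imwrite('pics/w2c.png',cv2.resize(b[165:255,270:370],(800,720),interpolation=cv2.INTER_CUBIC))
E
```

```text
(no output)
```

View pics/w2c.png

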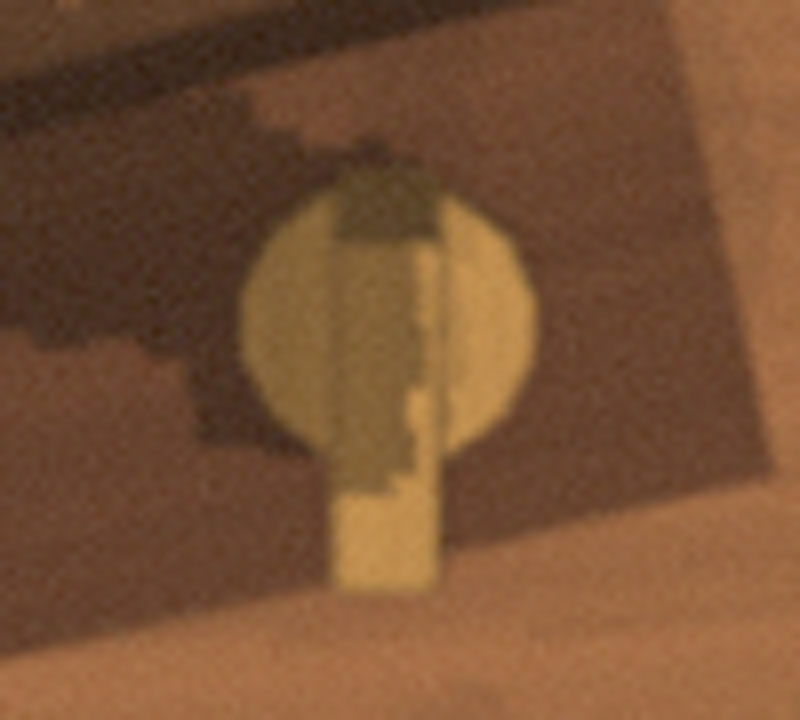

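```bash
python3 - <<'E'
from h import *
import pickle
np.set_printoptions(precision=4,suppress=True)
s1,d1=pickle.load(open('w1.pkl','rb'));s2,d2=pickle.load(open('w2.pkl','rb'))
A=lambda x,y:wray(d1,s1,220+x/5,130+y/5)
B=lambda x,y:wray(d2,s2,270+x/8,165+y/8)
D=pickle.load(open('d0.pkl','rb'))
S=lambda x,y:ray(D['scene'],300+x/5,190+y/5)
V=lambda x,y:ray(D['side'],215+x/6,150+y/6)
R=Ro.from_quat(s2['eef_rot']).as_matrix()
def p(n,*a):
    X,e=tri(*a);print(n,X,e,'tool mm',(R.T@(X-s2['tool_pos']))*1000)
p('wing center',A(498,222),B(384.5,415))
p('wing all4',A(498,222),B(384.5,415),S(334,228),V(391,159))
p('near end',A(498,293),B(384.5,590))
p('far end',A(500,150),B(384.5,240))
p('collar top',A(497,199),B(389,325))
for z in(.063,.068):
  c=[onz(B(*q),z) for q in[(331,590),(438,590),(331,240),(440,240)]]
  print(z,np.mean(c,0),[1000*np.linalg.norm(c[0]-c[1]),1000*np.linalg.norm(c[0]-c[2])], (R.T@(np.mean(c,0)-s2['tool_pos']))*1000, np.degrees(np.arctan2(*(c[0]+c[1]-c[2]-c[3])[[1,0]])))
for z in(.036,.041):
  c=[onz(B(*q),z) for q in[(240,325),(538,325)]]
  print(z,np.mean(c,0),1000*np.linalg.norm(c[0]-c[1]))
E
```

```text
wing center [0.5257 0.2271 0.063 ] [np.float64(0.2), np.float64(0.2)] tool mm [69.8346  0.3539 -0.9487]
wing all4 [0.5255 0.2277 0.0635] [np.float64(0.4), np.float64(0.7), np.float64(0.8), np.float64(0.5)] tool mm [69.3585  0.6272 -0.4451]
near end [0.5431 0.2252 0.0631] [np.float64(0.2), np.float64(0.2)] tool mm [ 69.8181 -17.146   -0.9707]
far end [0.5073 0.2295 0.0697] [np.float64(0.4), np.float64(0.4)] tool mm [63.1648 18.904  -0.6716]
collar top [0.5251 0.2272 0.0387] [np.float64(0.1), np.float64(0.1)] tool mm [94.1792  0.9667 -0.9369]
0.063 [0.5261 0.227  0.063 ] [np.float64(10.028269107712994), np.float64(34.153932870919704)] [69.87   -0.1054 -1.0892] -6.543798097151376
0.068 [0.5243 0.2272 0.068 ] [np.float64(9.791493643057779), np.float64(33.347531164059255)] [64.8674  1.7604 -1.0601] -6.5437980971514085
0.036 [0.526  0.2273 0.036 ] 30.291913063230673
0.041 [0.5244 0.2274 0.041 ] 29.657573915411927
```

>>> jog_arm:
  targets:
    - [[30, 0.6, -0.9, 0, 60], [30, 0, 0, 0, 60], [20, 0, 0, 0, 60], [10, 0, 0, 0, 60], [0, 0, 0, 0, 60], [0, 0, 0, 0, 60]]

```text
time_s: 6.25
tool_pos: [0.5253, 0.2272, 0.0426]
eef_rot: [-0.472, 0.526, 0.472, 0.527]
wrist_force: [0.1, 0.1, 0.6]
width: 0.6
```

```bash
python3 look.py w3; python3 - <<'E'
from h import *
snap('side','side3')
import cv2
b=cv2.imread('pics/side3.png')
cv2.imwrite('pics/side3c.png',cv2.resize(b[120:240,210:350],(770,660),interpolation=cv2.INTER_CUBIC))
E
```

```text
6.25 [0.52529033 0.22715782 0.04260528] [ 4.05517922e-01  5.14770478e-01  1.88236205e+00  4.59519067e-05
  7.42405430e-01 -1.05539127e+00] [0.09784237 0.07486152 0.59163442] 0.6000053027691392
[[ 1.900e-03 -9.940e-01  1.097e-01]
 [ 8.000e-04  1.097e-01  9.940e-01]
 [-1.000e+00 -1.800e-03  1.000e-03]]
```

View pics/w3.png

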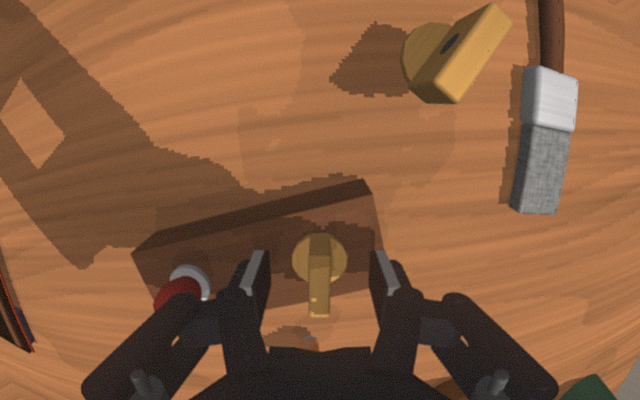

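View pics/side3c.png

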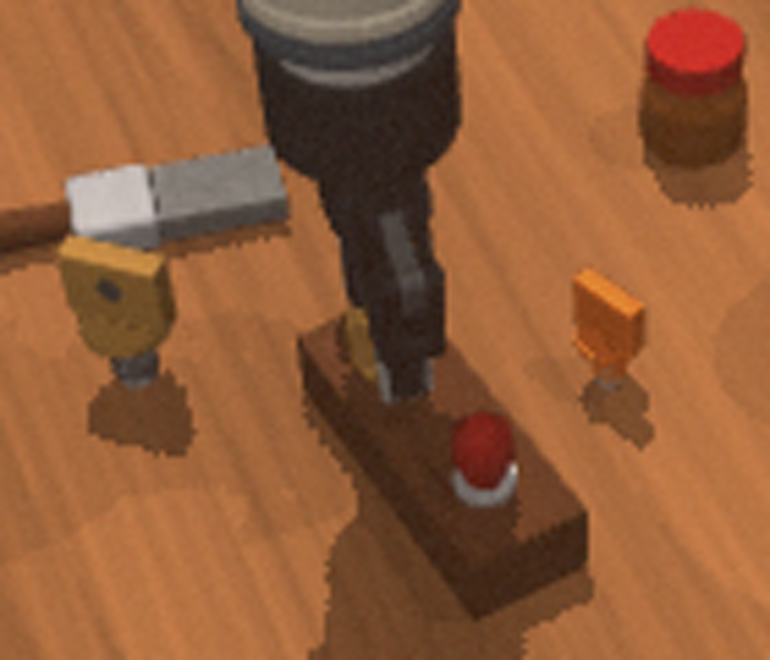

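```bash
python3 - <<'E'
from h import *
import pickle,cv2
s,d=pickle.load(open('w3.pkl','rb'))
R=Ro.from_quat(s['eef_rot']).as_matrix()
for z in (.0635,.066):
  for q in [(320,316),(319.5,233)]: print(z,q,(R.T@(onz(wray(d,s,*q),z)-s['tool_pos'])*1000).round(2))
for q in [(292,258),(347,258),(320,285)]: print(q,(R.T@(onz(wray(d,s,*q),.039)-s['tool_pos'])*1000).round(2))
b=cv2.imread('pics/w3.png')
cv2.imwrite('pics/w3c.png',cv2.resize(b[215:335,230:410],(720,480),interpolation=cv2.INTER_CUBIC))
E
```

```text
0.0635 (320, 316) [-20.86 -18.08   0.27]
0.0635 (319.5, 233) [-2.094e+01  2.670e+01  2.000e-02]
0.066 (320, 316) [-23.37 -16.08   0.27]
0.066 (319.5, 233) [-2.344e+01  2.778e+01  2.000e-02]
(292, 258) [  3.59   1.55 -14.61]
(347, 258) [ 3.62  1.56 14.6 ]
(320, 285) [  3.63 -15.48   0.28]
```

View pics/w3c.png

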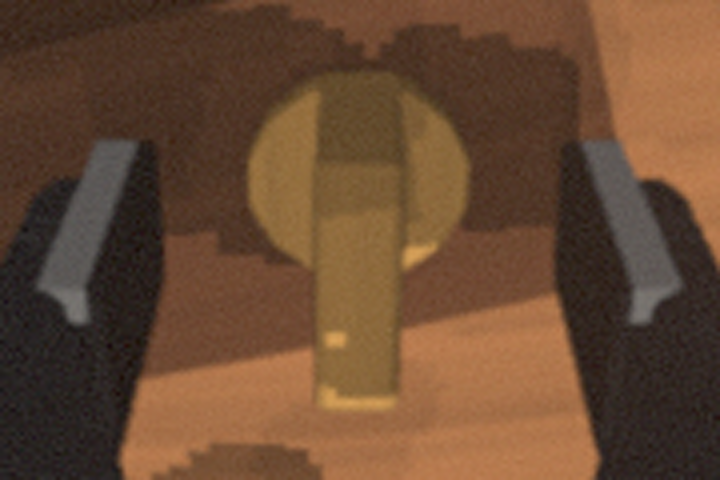

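>>> jog_arm:
  targets:
    - [[0, 0, 0, 0, 30], [0, 0, 0, 0, 0], [0, 0, 0, 0, 0], [0, 0, 0, 0, 0], [0, 0, 0, 0, 0], [0, 0, 0, 0, 0]]
  squeeze: 70

```text
time_s: 7.1
tool_pos: [0.5245, 0.2268, 0.0416]
eef_rot: [-0.472, 0.527, 0.472, 0.527]
wrist_force: [-1.1, -0.0, 6.6]
width: 0.104
```

```bash
python3 look.py w4; python3 - <<'E'
import cv2
b=cv2.imread('pics/w4.png')
cv2.imwrite('pics/w4c.png',cv2.resize(b[215:335,230:410],(720,480),interpolation=cv2.INTER_CUBIC))
E
```

```text
7.1 [0.52453313 0.22684263 0.04162632] [ 4.05555461e-01  5.16033759e-01  1.88324147e+00 -7.46530161e-06
  7.41955094e-01 -1.05550082e+00] [-1.06369906 -0.03277746  6.63071361] 0.10414327437386718
[[ 3.000e-04 -9.940e-01  1.095e-01]
 [ 1.000e-04  1.095e-01  9.940e-01]
 [-1.000e+00 -3.000e-04  2.000e-04]]
```

View pics/w4c.png

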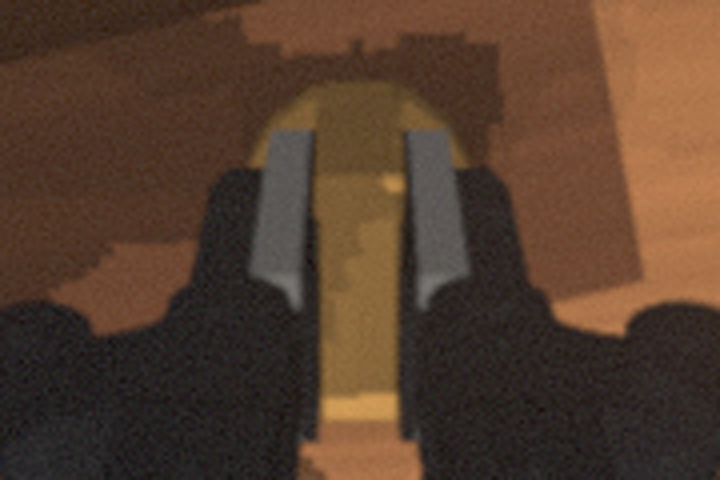

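Grip closed on the wing at 8.9 mm, with the pad tips just at the collar (about 6.6 N up). Next I lift and carry it to the pilot hole.

>>> jog_arm:
  targets:
    - [[-10, 0, 0, 0, 0], [-40, 0, 0, 0, 0], [-50, 0, 0, 0, 0], [-40, 0, 0, 0, 0], [0, 1, -42.9, 0, 0], [0, 1, -42.9, 0, 0], [0, 1, -42.9, 0, 0], [0, 1, -42.9, 0, 0], [0, 1, -42.9, 0, 0], [0, 1, -42.9, 0, 0], [0, 1, -42.9, 0, 0], [0, 1, -42.9, 0, 0], [0, 1, -42.9, 0, 0], [0, 1, -42.9, 0, 0], [0, 0, 0, 0, 0], [0, 0, 0, 0, 0], [0, 0, 0, 0, 0]]

```text
time_s: 9.28
tool_pos: [0.4675, -0.1976, 0.1813]
eef_rot: [-0.472, 0.526, 0.472, 0.526]
wrist_force: [0.5, -0.3, -0.0]
width: 0.098
```

```bash
python3 look.py w5; python3 - <<'E'
from h import *
import pickle
s=r.sense()
D={n:snap(n,n+'5') for n in('scene','side')};D['s']=s;pickle.dump(D,open('d5.pkl','wb'))
a=cv2.imread('pics/scene5.png');b=cv2.imread('pics/side5.png')
z=lambda i,x,y,w,h,k:cv2.resize(i[y:y+h,x:x+w],(w*k,h*k),interpolation=cv2.INTER_CUBIC)
cv2.imwrite('pics/sc5.png',z(a,210,40,130,120,5))
cv2.imwrite('pics/sd5.png',z(b,280,240,170,160,4))
E
```

```text
9.275 [ 0.46745415 -0.19762803  0.1813347 ] [-4.03084115e-01  2.29163619e-01  1.93055977e+00  2.56041403e-04
  9.82084898e-01 -1.86520306e+00] [ 0.52804999 -0.27329249 -0.0181858 ] 0.09809228275961553
[[-1.000e-04 -9.941e-01  1.086e-01]
 [ 3.000e-04  1.086e-01  9.941e-01]
 [-1.000e+00  1.000e-04  3.000e-04]]
```

View pics/w5.png

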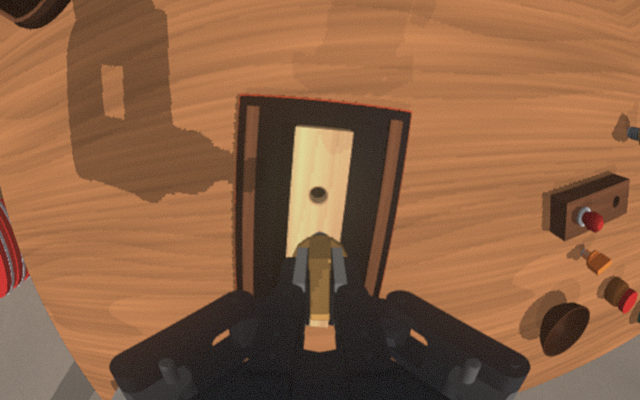

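View pics/sc5.png

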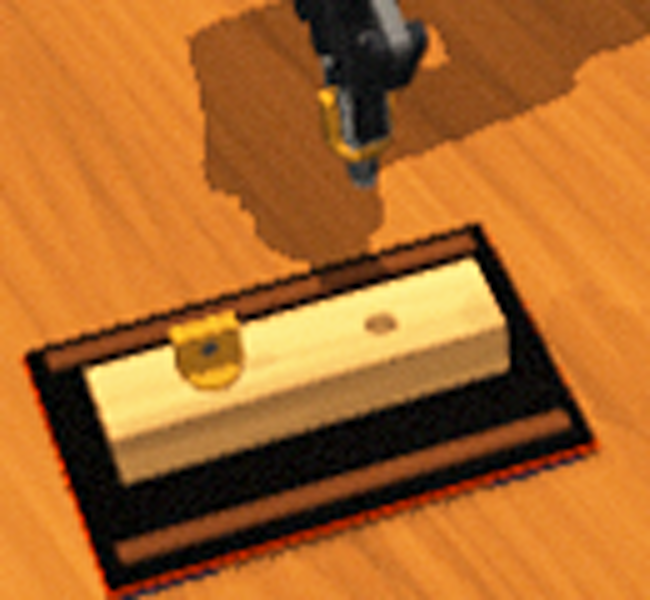

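View pics/sd5.png

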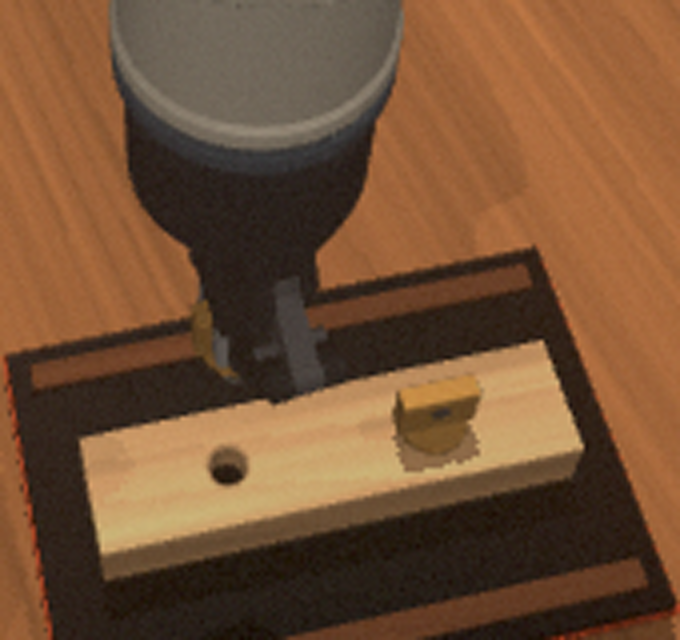

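```bash
python3 - <<'E'
import cv2
b=cv2.imread('pics/w5.png')
cv2.imwrite('pics/w5c.png',cv2.resize(b[170:260,270:370],(800,720),interpolation=cv2.INTER_CUBIC))
E
```

```text
(no output)
```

View pics/w5c.png

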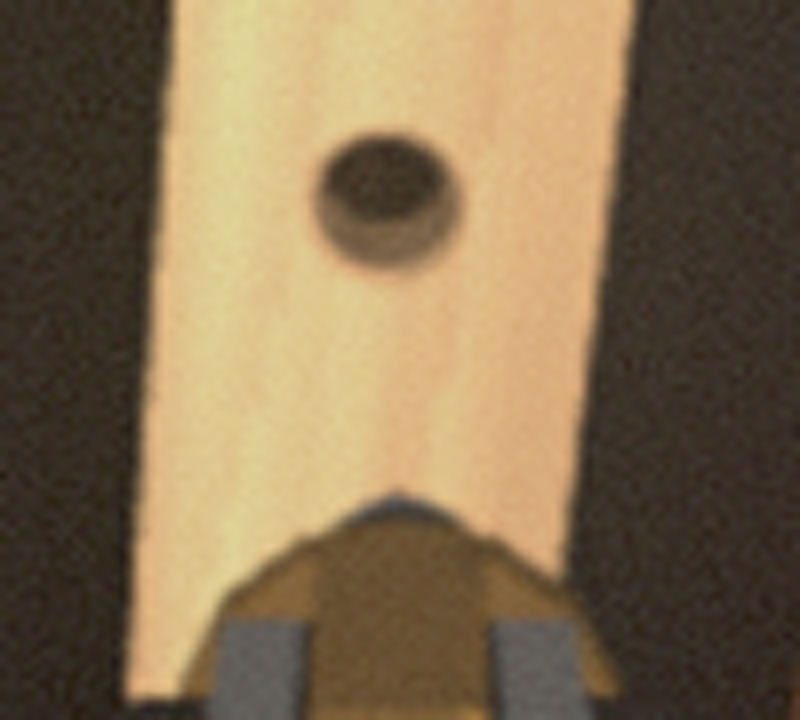

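```bash
python3 - <<'E'
from h import *
import pickle
np.set_printoptions(precision=4,suppress=True)
s,d=pickle.load(open('w5.pkl','rb'));D=pickle.load(open('d0.pkl','rb'))
R=Ro.from_quat(s['eef_rot']).as_matrix()
W=wray(d,s,270+388.5/8,170+201/8)
S=ray(D['scene'],210+457/6,80+149/6);V=ray(D['side'],280+228/4,300+225/4)
S2=ray(D['scene'],210+380/5,40+323/5);V2=ray(D['side'],280+229/4,240+465/4)
def p(n,*a):
    X,e=tri(*a);print(n,X,e,'tool mm',(R.T@(X-s['tool_pos']))*1000)
p('SV',S,V);p('SV2',S2,V2);p('WSV',W,S,V,S2,V2);p('WS',W,S2);p('WV',W,V2)
for z in(.051,.0535,.056):
  X=onz(W,z);print(z,X,(R.T@(X-s['tool_pos']))*1000,'S',onz(S2,z),'V',onz(V2,z))
for q in[(200,690),(600,690)]:print(R.T@(onz(wray(d,s,270+q[0]/8,170+q[1]/8),s['tool_pos'][2]-.002)-s['tool_pos'])*1000)
E
```

```text
SV [ 0.4674 -0.1984  0.0512] [np.float64(0.1), np.float64(0.1)] tool mm [130.1379  -0.0098  -0.812 ]
SV2 [ 0.4676 -0.1988  0.0519] [np.float64(0.0), np.float64(0.0)] tool mm [129.4813  -0.295   -1.1605]
WSV [ 0.4676 -0.1986  0.0516] [np.float64(0.4), np.float64(0.4), np.float64(0.4), np.float64(0.3), np.float64(0.1)] tool mm [129.7114  -0.2527  -0.9726]
WS [ 0.4678 -0.1986  0.0521] [np.float64(0.1), np.float64(0.1)] tool mm [129.2167  -0.4569  -0.971 ]
WV [ 0.4677 -0.1987  0.0518] [np.float64(0.2), np.float64(0.2)] tool mm [129.4924  -0.4274  -1.0685]
0.051 [ 0.4682 -0.1987  0.051 ] [130.3343  -0.8382  -1.0096] S [ 0.4673 -0.1996  0.051 ] V [ 0.4677 -0.1985  0.051 ]
0.0535 [ 0.4674 -0.1986  0.0535] [127.8344  -0.1061  -0.9991] S [ 0.4684 -0.1973  0.0535] V [ 0.4673 -0.1993  0.0535]
0.056 [ 0.4667 -0.1985  0.056 ] [125.3345   0.626   -0.9885] S [ 0.4695 -0.1951  0.056 ] V [ 0.4668 -0.2001  0.056 ]
[  1.9971   3.4594 -12.8304]
[ 2.0041  3.4721 13.3452]
```

```bash
python3 - <<'E'
from h import *
import pickle
np.set_printoptions(precision=2,suppress=True)
s,d=pickle.load(open('w4.pkl','rb'))
R=Ro.from_quat(s['eef_rot']).as_matrix()
for x in(20,22,24,26):
  a=[(R.T@(onz(wray(d,s,320,v),s['tool_pos'][2]+x/1000)-s['tool_pos'])*1000)[1] for v in(215+172/4,215+420/4)]
  l=[(R.T@(onz(wray(d,s,230+u/4,300),s['tool_pos'][2]+x/1000)-s['tool_pos'])*1000)[2] for u in(320,398)]
  print(x,a,np.mean(a),a[0]-a[1],l)
s,d=pickle.load(open('w5.pkl','rb'))
R=Ro.from_quat(s['eef_rot']).as_matrix()
# front of shank tip: y+7 of centre, at tool x = 24-..; tip front pixel
for x in(14,17,19,21):print('shank front y',x,(R.T@(onz(wray(d,s,270+397/8,170+490/8),s['tool_pos'][2]-x/1000)-s['tool_pos'])*1000))
E
python3 - <<'E'
import cv2
b=cv2.imread('pics/w5.png')
cv2.imwrite('pics/w5d.png',cv2.resize(b[225:335,280:360],(640,880)[:2],interpolation=cv2.INTER_CUBIC)[:590])
cv2.imwrite('pics/w5d.png',cv2.resize(b[225:335,270:370],(545,600),interpolation=cv2.INTER_CUBIC))
E
```

```text
20 [np.float64(14.171462968387496), np.float64(-21.3929389030455)] -3.610737967329002 35.564401871433 [np.float64(-4.5129827123204125), np.float64(4.800631203187165)]
22 [np.float64(15.233014879589193), np.float64(-19.748270820637256)] -2.257627970524031 34.98128570022645 [np.float64(-4.436639061604608), np.float64(4.724268254024285)]
24 [np.float64(16.294566790790892), np.float64(-18.103602738229117)] -0.9045179737191127 34.39816952902001 [np.float64(-4.360295410888774), np.float64(4.647905304861417)]
26 [np.float64(17.35611870199259), np.float64(-16.45893465582087)] 0.44859202308586 33.815053357813454 [np.float64(-4.2839517601729415), np.float64(4.571542355698521)]
shank front y 14 [14.   12.68  0.05]
shank front y 17 [17.   11.4   0.05]
shank front y 19 [19.   10.55  0.04]
shank front y 21 [21.    9.7   0.04]
```

View pics/w5d.png

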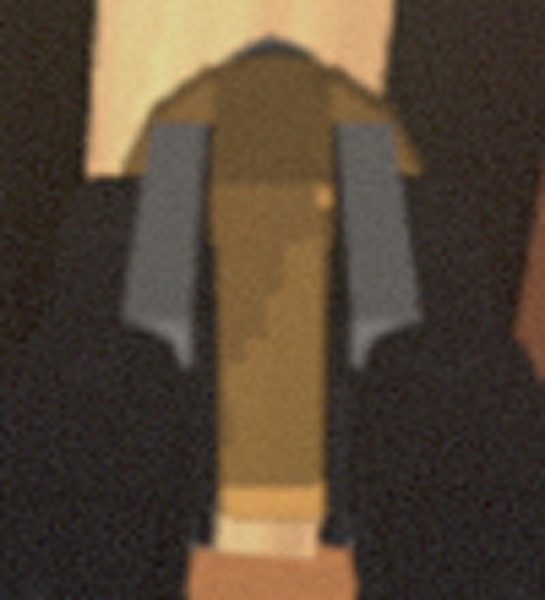

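>>> jog_arm:
  targets:
    - [[40, 0.6, -1.1, 0, 0], [25, 0, 0, 0, 0], [15, 0, 0, 0, 0], [0, 0, 0, 0, 0], [0, 0, 0, 0, 0]]

```text
time_s: 10.05
tool_pos: [0.4674, -0.1998, 0.1021]
eef_rot: [-0.472, 0.526, 0.471, 0.527]
wrist_force: [0.2, 0.5, -1.1]
width: 0.107
```

```bash
python3 look.py w6; python3 - <<'E'
from h import *
import pickle
s=r.sense()
D={n:snap(n,n+'6') for n in('scene','side')};D['s']=s;pickle.dump(D,open('d6.pkl','wb'))
a=cv2.imread('pics/scene6.png');b=cv2.imread('pics/side6.png');w=cv2.imread('pics/w6.png')
z=lambda i,x,y,w,h,k:cv2.resize(i[y:y+h,x:x+w],(w*k,h*k),interpolation=cv2.INTER_CUBIC)
cv2.imwrite('pics/sc6.png',z(a,250,60,80,75,8))
cv2.imwrite('pics/sd6.png',z(b,290,300,100,75,8))
cv2.imwrite('pics/w6c.png',z(w,270,190,100,75,8))
E
```

```text
10.05 [ 0.46741006 -0.19977032  0.10211342] [-4.06846759e-01  3.43448948e-01  1.99104262e+00 -9.39400485e-06
  8.05812306e-01 -1.86806132e+00] [ 0.2057945   0.51103607 -1.05410254] 0.10697084286175913
[[ 1.200e-03 -9.940e-01  1.094e-01]
 [-5.000e-04  1.094e-01  9.940e-01]
 [-1.000e+00 -1.200e-03 -4.000e-04]]
```

View pics/sc6.png

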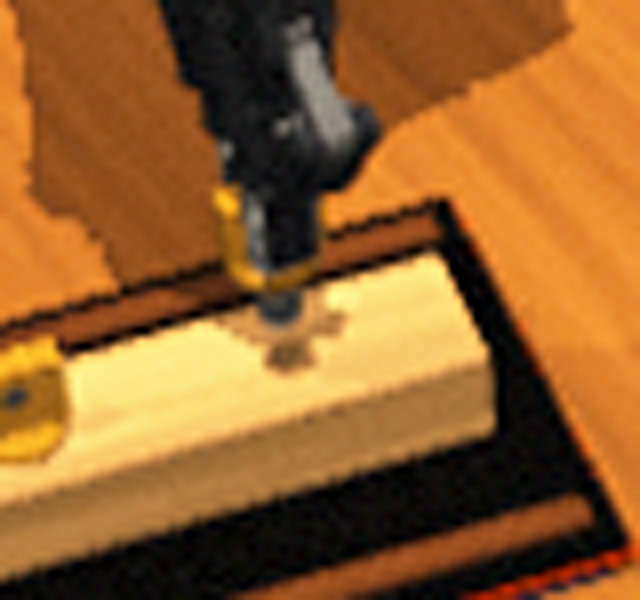

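View pics/sd6.png

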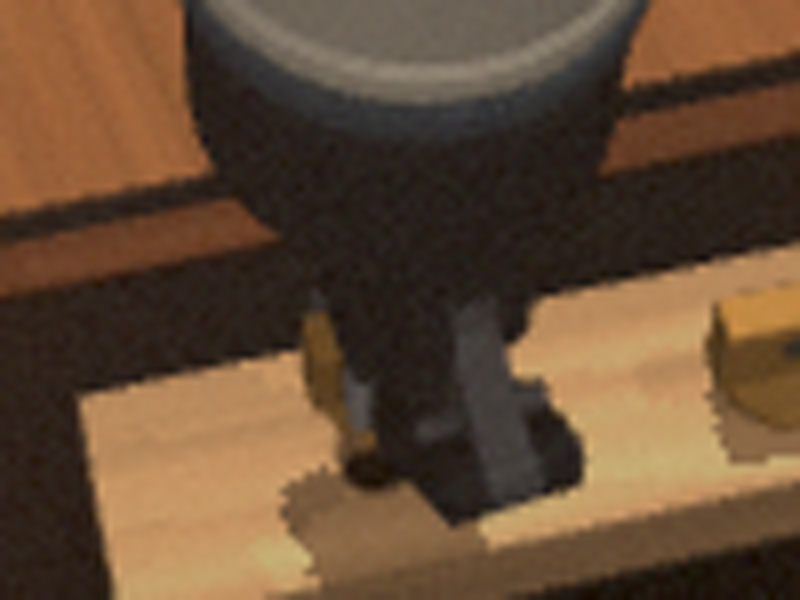

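View pics/w6c.png

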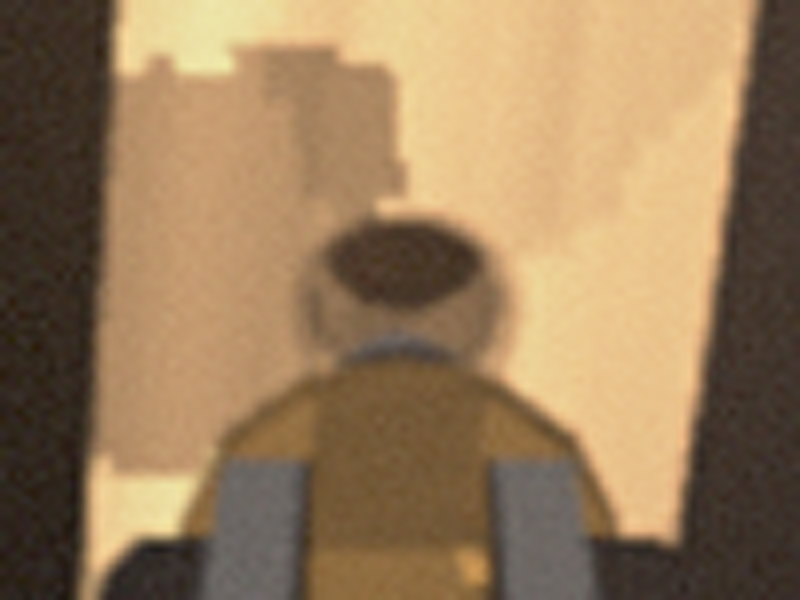

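```bash
python3 - <<'E'
from h import *
import pickle
np.set_printoptions(precision=2,suppress=True)
s,d=pickle.load(open('w6.pkl','rb'));D=pickle.load(open('d6.pkl','rb'))
R=Ro.from_quat(s['eef_rot']).as_matrix()
for z in(.0515,.0535,.056):
  t=lambda x,y:(R.T@(onz(wray(d,s,270+x/8,190+y/8),z)-s['tool_pos'])*1000)
  print(z,'top',t(408,212),'L',t(303,300),'R',t(513,300))
def proj(n,X):
  c=D[n];f=200/np.tan(np.radians(c['vertical_fov'])/2);q=c['R']@X+c['t'];return np.array([c['cx'],c['cy']])+f*q[:2]/q[2]
for dx in (5,8,29,32):
  X=s['tool_pos']+R@np.array([dx/1000,-.0009,.0001]); print('axis pt',dx,(proj('scene',X)-[250,60])*8,(proj('side',X)-[290,300])*8)
for X in([.4676,-.1986,.0516],[.467,-.1987,.0545]):print('hole',(proj('scene',np.array(X))-[250,60])*8,(proj('side',np.array(X))-[290,300])*8)
E
```

```text
0.0515 top [50.6   7.76  0.93] L [50.62 -0.14 -7.87] R [50.61 -0.13  9.77]
0.0535 top [48.6   8.5   0.92] L [48.62  0.68 -7.79] R [48.61  0.69  9.67]
0.056 top [46.1   9.42  0.91] L [46.11  1.7  -7.68] R [46.11  1.71  9.54]
axis pt 5 [272.95 251.34] [388.86 370.06]
axis pt 8 [273.73 258.49] [388.48 375.8 ]
axis pt 29 [279.13 307.64] [385.92 414.97]
axis pt 32 [279.89 314.54] [385.57 420.42]
hole [288.45 357.68] [377.72 449.71]
hole [289.18 350.25] [375.71 446.19]
```

>>> jog_arm:
  targets:
    - [[5, 0.8, 0.8, 0, 0], [5, 0, 0, 0, 0], [0, 0, 0, 0, 0], [0, 0, 0, 0, 0]]

```text
time_s: 10.7
tool_pos: [0.466, -0.1987, 0.0912]
eef_rot: [-0.472, 0.527, 0.472, 0.527]
wrist_force: [0.0, 0.2, -1.6]
width: 0.105
```

>>> jog_arm:
  targets:
    - [[3, 0, 0, 0, 0], [0, 0, 0, 0, 0]]

```text
time_s: 10.95
tool_pos: [0.4659, -0.1987, 0.0881]
eef_rot: [-0.472, 0.527, 0.472, 0.527]
wrist_force: [-0.3, -0.3, -1.5]
width: 0.102
```

>>> jog_arm:
  targets:
    - [[3, 0, 0, 0, 0], [0, 0, 0, 0, 0]]

```text
time_s: 11.2
tool_pos: [0.4658, -0.1986, 0.085]
eef_rot: [-0.472, 0.527, 0.472, 0.527]
wrist_force: [-1.1, -0.2, -0.7]
width: 0.102
```

```bash
python3 look.py w7; python3 - <<'E'
from h import *
snap('scene','scene7')
a=cv2.imread('pics/scene7.png');w=cv2.imread('pics/w7.png')
z=lambda i,x,y,w,h,k:cv2.resize(i[y:y+h,x:x+w],(w*k,h*k),interpolation=cv2.INTER_CUBIC)
cv2.imwrite('pics/c7.png',np.hstack([z(a,250,60,80,75,5),z(w,280,190,80,75,5)]))
E
```

```text
11.2 [ 0.46582585 -0.19863889  0.08503697] [-4.06031272e-01  3.69308666e-01  2.00385119e+00 -1.30428745e-05
  7.68844864e-01 -1.86704570e+00] [-1.07049365 -0.19596894 -0.7476709 ] 0.10229777658016448
[[-4.000e-04 -9.940e-01  1.096e-01]
 [ 2.000e-04  1.096e-01  9.940e-01]
 [-1.000e+00  4.000e-04  1.000e-04]]
```

View pics/c7.png

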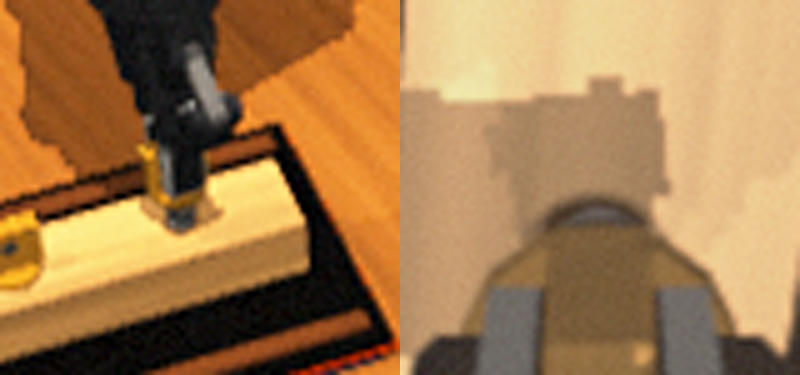

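>>> jog_arm:
  targets:
    - [[2, 0, 0, 0, 0], [2, 0, 0, 0, 0], [0, 0, 0, 0, 0]]

```text
time_s: 11.68
tool_pos: [0.4659, -0.1986, 0.0811]
eef_rot: [-0.472, 0.527, 0.472, 0.527]
wrist_force: [0.0, -0.3, -0.9]
width: 0.107
```

>>> jog_arm:
  targets:
    - [[2, 0, 0, 0, 0], [1, 0, 0, 0, 0], [0, 0, 0, 0, 0]]

```text
time_s: 12.05
tool_pos: [0.4659, -0.1987, 0.0782]
eef_rot: [-0.472, 0.527, 0.472, 0.527]
wrist_force: [0.6, -0.4, -0.7]
width: 0.102
```

>>> jog_arm:
  targets:
    - [[3, 0, 0, 0, 0], [3, 0, 0, 0, 0], [0, 0, 0, 0, 0]]

```text
time_s: 12.42
tool_pos: [0.4659, -0.1987, 0.072]
eef_rot: [-0.472, 0.527, 0.472, 0.527]
wrist_force: [0.6, 0.4, -1.6]
width: 0.103
```

>>> jog_arm:
  targets:
    - [[2, 0, 0, 0, 0], [0, 0, 0, 0, 0]]

```text
time_s: 12.68
tool_pos: [0.4659, -0.1987, 0.0701]
eef_rot: [-0.472, 0.527, 0.472, 0.527]
wrist_force: [1.2, -0.4, -1.8]
width: 0.102
```

>>> jog_arm:
  targets:
    - [[2, 0, 0, 0, 0], [0, 0, 0, 0, 0]]

```text
time_s: 12.92
tool_pos: [0.4659, -0.1987, 0.0682]
eef_rot: [-0.472, 0.527, 0.472, 0.527]
wrist_force: [0.0, -0.8, -0.3]
width: 0.101
```

>>> jog_arm:
  targets:
    - [[1, 0, 0, 0, 0], [0, 0, 0, 0, 0]]

```text
time_s: 13.18
tool_pos: [0.466, -0.1987, 0.0672]
eef_rot: [-0.472, 0.527, 0.472, 0.527]
wrist_force: [0.7, 0.2, -2.1]
width: 0.102
```

>>> jog_arm:
  targets:
    - [[1, 0, 0, 0, 0], [0, 0, 0, 0, 0]]

```text
time_s: 13.42
tool_pos: [0.466, -0.1987, 0.0663]
eef_rot: [-0.472, 0.527, 0.472, 0.527]
wrist_force: [0.5, -0.1, -1.1]
width: 0.104
```

>>> jog_arm:
  targets:
    - [[1, 0, 0, 0, 0], [0, 0, 0, 0, 0]]

```text
time_s: 13.68
tool_pos: [0.4661, -0.1987, 0.0654]
eef_rot: [-0.472, 0.527, 0.472, 0.527]
wrist_force: [-1.2, -0.3, 2.1]
width: 0.102
```

>>> jog_arm:
  targets:
    - [[1, 0, 0, 0, 0], [0, 0, 0, 0, 0]]

```text
time_s: 13.92
tool_pos: [0.4661, -0.1988, 0.0644]
eef_rot: [-0.472, 0.527, 0.472, 0.527]
wrist_force: [0.0, 0.5, 3.7]
width: 0.103
```

>>> jog_arm:
  targets:
    - [[1, 0, 0, 0, 0], [0, 0, 0, 0, 0]]

```text
time_s: 14.18
tool_pos: [0.4662, -0.1988, 0.0636]
eef_rot: [-0.472, 0.527, 0.472, 0.527]
wrist_force: [-2.1, 0.5, 6.3]
width: 0.1
```

```bash
python3 look.py w8; python3 - <<'E'
from h import *
snap('scene','scene8');snap('side','side8')
a=cv2.imread('pics/scene8.png');w=cv2.imread('pics/w8.png');b=cv2.imread('pics/side8.png')
z=lambda i,x,y,w,h,k:cv2.resize(i[y:y+h,x:x+w],(w*k,h*k),interpolation=cv2.INTER_CUBIC)
cv2.imwrite('pics/c8.png',np.vstack([np.hstack([z(a,250,70,80,60,5),z(w,280,190,80,60,5)]),np.hstack([z(b,290,320,80,60,5)]*2)]))
E
```

```text
14.175 [ 0.46617354 -0.19878306  0.06358292] [-4.06029298e-01  4.05448612e-01  2.01461049e+00  3.41276242e-06
  7.21165889e-01 -1.86704660e+00] [-2.07649319  0.51546325  6.30696663] 0.10014560947588011
[[ 3.000e-04 -9.940e-01  1.096e-01]
 [-1.000e-04  1.096e-01  9.940e-01]
 [-1.000e+00 -4.000e-04 -1.000e-04]]
```

View pics/c8.png

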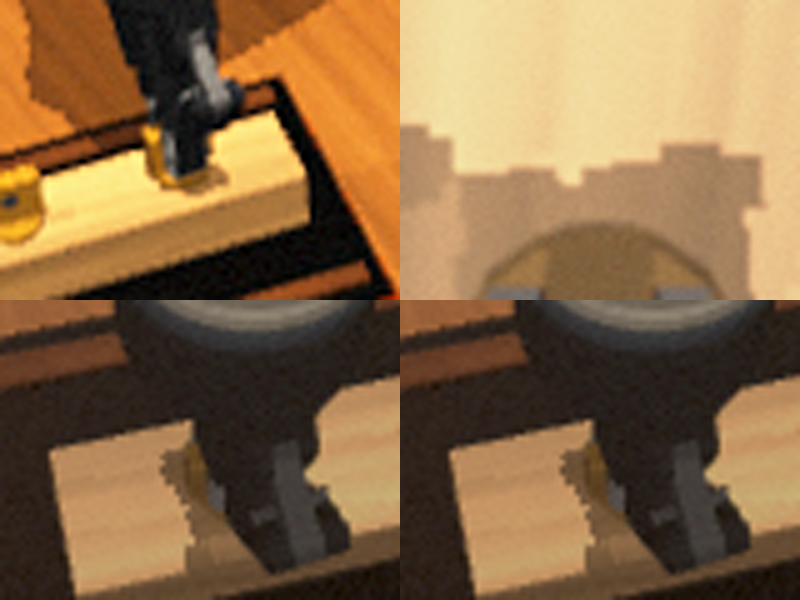

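>>> jog_arm:
  targets:
    - [[1, 0, 0, 0, 0], [1, 0, 0, 0, 0], [0, 0, 0, 0, 0]]

```text
time_s: 14.7
tool_pos: [0.4662, -0.1988, 0.0619]
eef_rot: [-0.472, 0.527, 0.472, 0.527]
wrist_force: [-2.7, 1.4, 11.6]
width: 0.103
```

>>> jog_arm:
  targets:
    - [[0.5, 0, 0, 0, 0], [0, 0, 0, 0, 0]]

```text
time_s: 14.95
tool_pos: [0.4662, -0.1988, 0.0616]
eef_rot: [-0.472, 0.527, 0.472, 0.527]
wrist_force: [-3.3, 1.4, 13.9]
width: 0.1
```

>>> jog_arm:
  targets:
    - [[0.15, 0, 0, 0.12, 0], [0.15, 0, 0, 0.12, 0], [0.15, 0, 0, 0.12, 0], [0.15, 0, 0, 0.12, 0], [0, 0, 0, 0, 0]]

```text
time_s: 15.58
tool_pos: [0.4665, -0.1985, 0.061]
eef_rot: [-0.333, 0.624, 0.332, 0.624]
wrist_force: [-0.6, 4.3, 13.5]
width: 0.106
```

>>> jog_arm:
  targets:
    - [[0.19, 0, 0, 0.15, 0], [0.19, 0, 0, 0.15, 0], [0.19, 0, 0, 0.15, 0], [0.19, 0, 0, 0.15, 0], [0.19, 0, 0, 0.15, 0], [0, 0, 0, 0, 0]]

```text
time_s: 16.32
tool_pos: [0.4672, -0.1984, 0.0602]
eef_rot: [-0.081, 0.702, 0.081, 0.703]
wrist_force: [1.7, 5.9, 13.4]
width: 0.105
```

```bash
python3 -c "
from h import *
s=r.sense();R=Ro.from_quat(s['eef_rot']).as_matrix();print(s['wrist_force'],s['wrist_torque'],s['tool_pos'],R.round(4),s['joint_positions'])"
```

```text
[ 1.6994222   5.94662322 13.35367517] [ 1.21074188 -0.18162596  0.01794423] [ 0.46724441 -0.19837394  0.06020491] [[ 2.300e-03 -2.263e-01  9.741e-01]
 [ 3.000e-04  9.741e-01  2.263e-01]
 [-1.000e+00 -2.000e-04  2.400e-03]] [-4.05274642e-01  4.11549471e-01  2.01563179e+00  1.85939751e-03
  7.12385403e-01 -6.34951026e-01]
```

>>> jog_arm:
  targets:
    - [[0, 0.6, 0, 0, 0], [0.19, 0, 0.12, 0.15, 0], [0.19, 0, 0.12, 0.15, 0], [0.19, 0, 0.12, 0.15, 0], [0.19, 0, 0.12, 0.15, 0], [0.19, 0, 0.12, 0.15, 0], [0, 0, 0, 0, 0]]

```text
time_s: 17.2
tool_pos: [0.4682, -0.1985, 0.0594]
eef_rot: [0.182, 0.682, -0.182, 0.684]
wrist_force: [0.7, 1.6, 11.9]
width: 0.106
```

```bash
cat > st.py <<'E'
from h import *
s=r.sense();R=Ro.from_quat(s['eef_rot']).as_matrix();print(s['time_s'],s['wrist_force'],'tool',R.T@s['wrist_force'],s['tool_pos'],R.round(4),s['joint_positions'][5]-s['joint_positions'][0],s['width'])
E
python3 st.py
```

```text
17.2 [ 0.67396173  1.63249862 11.87330304] tool [-11.87236782   1.76223079  -0.1898061 ] [ 0.46815682 -0.19849216  0.05943742] [[ 3.300e-03  4.980e-01  8.671e-01]
 [-8.000e-04  8.671e-01 -4.981e-01]
 [-1.000e+00  9.000e-04  3.300e-03]] 0.5207300085086046 0.10554086089386061
```

>>> jog_arm:
  targets:
    - [[0.6, 0.2, 0, 0, 0], [0.2, 0, 0.13, 0.15, 0], [0.2, 0, 0.13, 0.15, 0], [0.2, 0, 0.13, 0.15, 0], [0.2, 0, 0.13, 0.15, 0], [0.2, 0, 0.13, 0.15, 0], [0.2, 0, 0.13, 0.15, 0], [0, 0, 0, 0, 0]]

```text
time_s: 18.2
tool_pos: [0.4686, -0.1994, 0.0578]
eef_rot: [0.462, 0.535, -0.461, 0.537]
wrist_force: [-1.2, -0.2, 13.7]
width: 0.103
```

```bash
python3 st.py
```

```text
18.2 [-1.15684763 -0.15314802 13.73320198] tool [-1.37365435e+01 -1.12690905e+00  6.06330590e-03] [ 0.46861663 -0.19936661  0.0577575 ] [[ 0.0032  0.9888  0.1492]
 [-0.0015  0.1492 -0.9888]
 [-1.      0.0029  0.002 ]] 1.4212099391238917 0.1030138196093822
```

>>> jog_arm:
  targets:
    - [[0.2, 0, 0.13, 0.15, 0], [0.2, 0, 0.13, 0.15, 0], [0.2, 0, 0.13, 0.15, 0], [0.2, 0, 0.13, 0.15, 0], [0.2, 0, 0.13, 0.15, 0], [0, 0, 0, 0, 0]]

```text
time_s: 18.95
tool_pos: [0.4685, -0.2001, 0.0569]
eef_rot: [0.626, 0.329, -0.625, 0.331]
wrist_force: [-1.1, -1.6, 17.2]
width: 0.103
```

```bash
python3 st.py
```

```text
18.95 [-1.0504288  -1.64622392 17.24312625] tool [-17.24371568   0.12270844   1.94372557] [ 0.468481   -0.20006739  0.05694994] [[ 3.100e-03  8.252e-01 -5.649e-01]
 [-1.600e-03 -5.649e-01 -8.252e-01]
 [-1.000e+00  3.500e-03 -5.000e-04]] 2.1713367146365146 0.10342454298237501
```

>>> jog_arm:
  targets:
    - [[0.1, 0, 0.1, 0.12, 0], [0.1, 0, 0.1, 0.12, 0], [0.1, 0, 0.1, 0.12, 0], [0, 0, 0, 0, 0]]

```text
time_s: 19.45
tool_pos: [0.4684, -0.2003, 0.0567]
eef_rot: [0.675, 0.212, -0.673, 0.214]
wrist_force: [-1.8, -0.7, 18.6]
width: 0.102
```

```bash
python3 st.py
```

```text
19.45 [-1.82060928 -0.70496229 18.64700842] tool [-18.6518017   -0.40642237   1.86215655] [ 0.4683888  -0.20030073  0.05673461] [[ 0.0033  0.5736 -0.8191]
 [-0.0016 -0.8191 -0.5736]
 [-1.      0.0032 -0.0018]] 2.530905965737691 0.1016807162689759
```

>>> jog_arm:
  targets:
    - [[0, 0, 0.1, 0.12, 0], [0, 0, 0.1, 0.12, 0], [0, 0, 0.1, 0.12, 0], [0, 0, 0, 0, 0]]

```text
time_s: 19.95
tool_pos: [0.4682, -0.2005, 0.0568]
eef_rot: [0.703, 0.088, -0.7, 0.089]
wrist_force: [-1.2, -0.7, 18.5]
width: 0.105
```

```bash
python3 st.py
```

```text
19.95 [-1.23759401 -0.68665896 18.4938029 ] tool [-18.49680579   0.40392729   1.31487775] [ 0.46820882 -0.20045818  0.05676051] [[ 0.0035  0.2483 -0.9687]
 [-0.0017 -0.9687 -0.2483]
 [-1.      0.0025 -0.0029]] 2.890866818398751 0.10519923086045398
```

No sinking over the last 0.36 rad at constant push, so the collar is seated. I'll ease off the push and release.

>>> jog_arm:
  targets:
    - [[-1, 0, 0, 0, 0], [-1, 0, 0, 0, 0], [-1, 0, 0, 0, 0], [-0.5, 0, 0, 0, 0], [0, 0, 0, 0, 0], [0, 0, 0, 0, 0]]

```text
time_s: 20.7
tool_pos: [0.4681, -0.2004, 0.0595]
eef_rot: [0.703, 0.088, -0.7, 0.09]
wrist_force: [1.0, -1.9, 7.8]
width: 0.107
```

```bash
python3 st.py
```

```text
20.7 [ 0.97734907 -1.89257946  7.83668288] tool [-7.83052782  2.09492844 -0.49474825] [ 0.46808584 -0.20036877  0.05953485] [[ 0.0032  0.25   -0.9682]
 [-0.0016 -0.9682 -0.25  ]
 [-1.      0.0023 -0.0028]] 2.8890765630462836 0.10650974550612419
```

>>> jog_arm:
  targets:
    - [[-1.4, 0, 0, 0, 0], [0, 0, 0, 0, 0], [0, 0, 0, 0, 25], [0, 0, 0, 0, 25], [0, 0, 0, 0, 25], [0, 0, 0, 0, 25]]

```text
time_s: 21.45
tool_pos: [0.4662, -0.1995, 0.06]
eef_rot: [-0.701, -0.089, 0.702, -0.089]
wrist_force: [-0.2, -0.2, 3.8]
width: 0.252
```

```bash
python3 st.py
```

```text
21.45 [-0.21551751 -0.22509259  3.84019906] tool [-3.84012515  0.16274985  0.26682317] [ 0.46616671 -0.19947254  0.05996765] [[-6.000e-04  2.500e-01 -9.683e-01]
 [ 2.000e-04 -9.683e-01 -2.500e-01]
 [-1.000e+00 -3.000e-04  5.000e-04]] 2.888994621067972 0.25158976963450763
```

>>> jog_arm:
  targets:
    - [[-10, 0, 0, 0, 30], [-30, 0, 0, 0, 30], [-50, 0, 0, 0, 30], [-40, 0, 0, 0, 30], [0, -50, 0, 0, 30], [0, -50, 0, 0, 30], [0, 0, 0, 0, 30], [0, 0, 0, 0, 30]]

```text
time_s: 22.45
tool_pos: [0.4417, -0.1029, 0.1905]
eef_rot: [0.702, 0.089, -0.701, 0.09]
wrist_force: [-0.0, -0.5, -0.7]
width: 0.302
```

```bash
python3 look.py w9; python3 - <<'E'
from h import *
import pickle
D={n:snap(n,n+'9') for n in('scene','side')};pickle.dump(D,open('d9.pkl','wb'))
a=cv2.imread('pics/scene9.png');b=cv2.imread('pics/side9.png')
z=lambda i,x,y,w,h,k:cv2.resize(i[y:y+h,x:x+w],(w*k,h*k),interpolation=cv2.INTER_CUBIC)
cv2.imwrite('pics/c9.png',np.vstack([z(a,210,75,130,50,6),z(b,300,325,130,50,6)]))
E
```

```text
22.45 [ 0.44167315 -0.10286211  0.19045117] [-2.31954137e-01  1.33071796e-01  2.02853670e+00 -2.65869393e-04
  9.79425202e-01  2.65626977e+00] [-0.00177051 -0.49033494 -0.72673902] 0.3024576347574533
[[ 5.000e-04  2.508e-01 -9.680e-01]
 [-3.000e-04 -9.680e-01 -2.508e-01]
 [-1.000e+00  5.000e-04 -4.000e-04]]
```

View pics/c9.png

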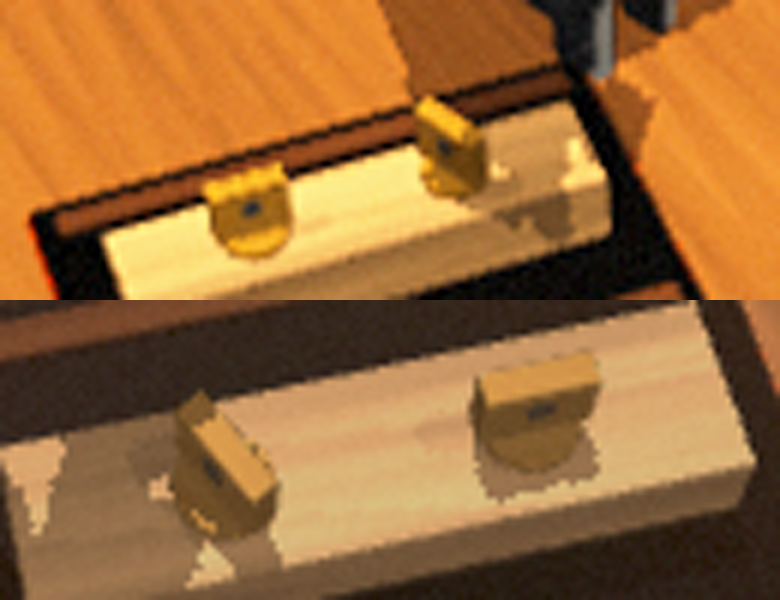

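View pics/scene9.png

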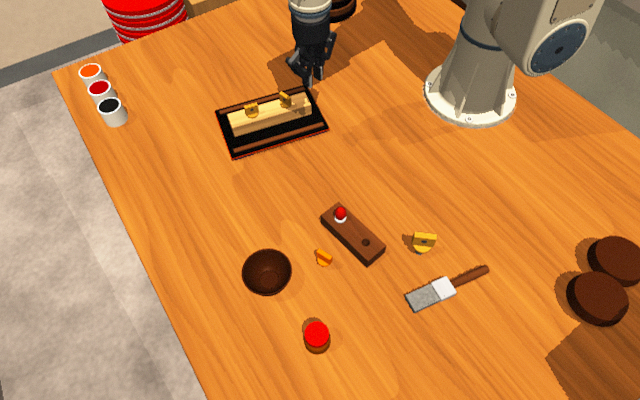

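View pics/w9.png

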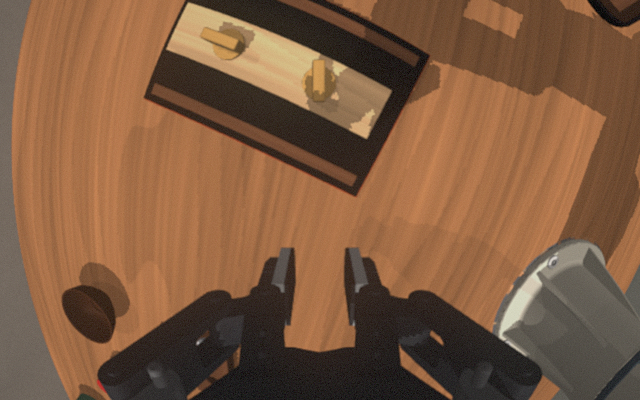

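```bash
python3 - <<'E'
from h import *
import pickle
np.set_printoptions(precision=4,suppress=True)
D=pickle.load(open('d9.pkl','rb'));P=pickle.load(open('w9.pkl','rb'))
b=cv2.imread('pics/scene9.png');c=cv2.imread('pics/side9.png');w=cv2.imread('pics/w9.png')
z=lambda i,x,y,w,h,k:cv2.resize(i[y:y+h,x:x+w],(w*k,h*k),interpolation=cv2.INTER_CUBIC)
cv2.imwrite('pics/c10.png',np.vstack([np.hstack([z(b,265,82,40,30,10),z(c,320,332,40,30,10)]),np.hstack([z(b,235,90,40,30,10),z(c,370,325,40,30,10)])]))
print(tri(ray(D['scene'],285.5,95.2),ray(D['side'],338.2,349)))
E
```

```text
(array([ 0.4673, -0.1988,  0.0844]), [np.float64(1.0), np.float64(1.0)])
```

View pics/c10.png

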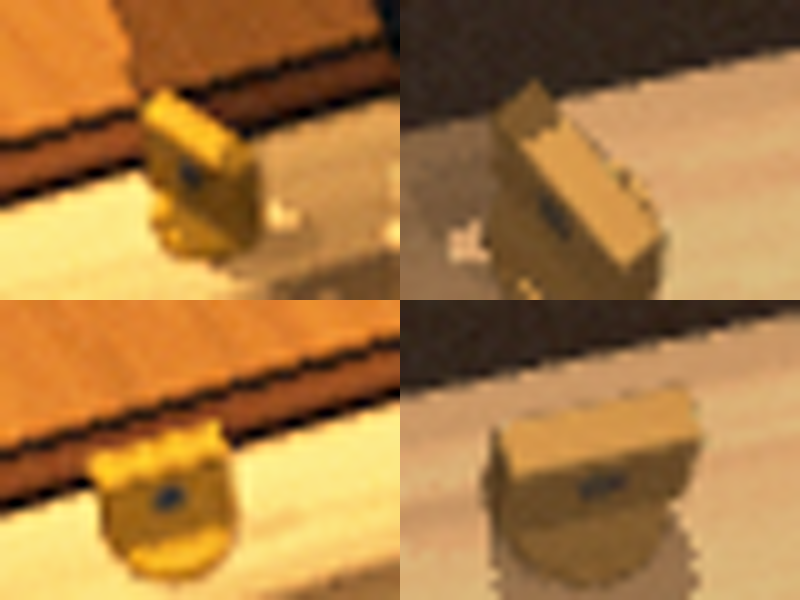

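```bash
python3 - <<'E'
from h import *
import pickle
np.set_printoptions(precision=4,suppress=True)
D=pickle.load(open('d9.pkl','rb'))
a=tri(ray(D['scene'],285.0,94.8),ray(D['side'],338,349.5));b=tri(ray(D['scene'],250.5,105),ray(D['side'],390,338))
print(a,b,np.linalg.norm((a[0]-b[0])[:2]))
E
```

```text
(array([ 0.4672, -0.1999,  0.0849]), [np.float64(0.3), np.float64(0.3)]) (array([ 0.5557, -0.2177,  0.0846]), [np.float64(0.2), np.float64(0.2)]) 0.09029160961812888
```

The driven screw's top is level with the fitted hanger's (84.9 vs 84.6 mm) and 90.3 mm from it, so it is seated, upright and released.

```bash
python3 -c "
from rig import r
print(r.sense()['wrist_force'],r.sign_off())"
```

```text
the job is handed in; nothing more can be done
[ 0.50508411 -0.43708406  1.11830372] None
```

I took the small brass screw from the stand, set it in the pilot hole until its tip met the uncut wood, and drove it home. I turned it clockwise about 4.35 rad in one grip, pushing with roughly 13 to 20 N. I then released it, backed the arm clear and handed the job in at about 22.5 s.

**Seating:** over the last 0.36 rad the push held steady and the screw sank no further, so the collar was on the wood. After release, two views put its top at 84.9 mm and the fitted hanger's at 84.6 mm. They stand 90.3 mm apart, against the 90 mm stated, and the screw looks upright.

**Surroundings:** the burnisher, bowl, brush and jar look unmoved in the final pictures. I compared them by eye and did not measure them.

**Checks that disagreed:** heights from the cameras came out about 4 to 5 mm lower than the text and the contact heights I felt, so I took depths from contact. The push reached about 20 N near the end, above the recommended 13 to 18 N but under the 25 N limit. Side force reached about 6 N at mid-drive because the grip was about 1 mm off centre; I corrected that while turning.

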